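# Hold the drying clip open at the red tape

## Robot

A 6-joint arm with a two-finger parallel gripper is mounted at the origin on the work surface. World frame = base frame: x ahead of the robot, y to its left, z up, the work surface at z = 0. Lengths are in mm, angles in rad, forces in N, time in s.
With the tool pointing down it reaches from about 250 to 850 mm from the base axis. Payload 12.5 kg.
Tool frame: the origin (TCP) lies at the very end of the fingers, on their centre line; the grasp point (between the pads) lies 19 mm behind it; z points along the fingers, y is the line along which they close (so a half turn about z gives the same grasp; the last joint's range is limited). The gripper opens to 93 mm and grips with 3 to 60 N. Pads are 15 mm wide; open, the fingers measure 128 mm over their backs; the gripper's body (75 mm by 188 mm) begins 65 mm behind the grasp point.
Start: joints at [-1.244, 0.351, 1.652, -0, 1.139, -0.085], TCP at [220.16, -503.998, 218.633] pointing down, gripper open.
Joint ranges: [-2.75, 2.75], [-0.79, 2.1], [0.01, 2.65], [-1.57, 4.71], [0.07, 3.14], [-2.87, 2.87]. Speed limits (rad/s): [2.22, 2.22, 2.79, 3.14, 3.14, 3.14].

## Interface

Orientations are given as [roll, pitch, yaw] about the fixed x, y, z axes, in that order (R = Rz(yaw) Ry(pitch) Rx(roll)).
In Python, from cell import bot gives the robot as it stands.
- The arm moves only by the tool jog_arm, never from a script. Its argument "increments" is a list of rows, each an object of numbers: "rx", "ry", "rz": the turn, a rotation vector about the tool's x, y, z in rad; "x", "y", "z": the shift along the tool's x, y, z in m; "grip": the closure in counts, from 0 (fully open) to 255 (shut). In form: [{"rx": .., "ry": .., "rz": .., "x": .., "y": .., "z": .., "grip": ..}, ...]. A call has 1 to 20 rows; each row shifts and turns the commanded pose from where the row before left it, along the tool's axes as they then stand; what a row does not reach is not made up. A row lasts 1/8 s, in which the tool goes at most 62.5 mm and 10.7 degrees, less where a joint would pass 70% of its speed; a pose out of reach is approached as far as the arm can. A call is refused whole if a number of a shift passes 0.0625 or a number of a turn 0.188, either way. A call with a gripper value outside its range is refused whole. The fingers move at their own pace and stop on an object; the grip force is fixed at half the most. Time passes only in rows, so rows that do not move let the fingers close. It gives the time, the measured TCP pose, the force, the opening and the grip force at its end, in the units of the state.
- bot.get_obs(): the state, without advancing time (a new reading comes with each control period).
- bot.get_image(name): name is "side" or "top" or "wrist"; returns a dict with "image" (480x640x3 uint8, blue, green, red), "z_map" (480x640 float32, mm along the optical axis (not along the pixel's ray), 0 where there is no reading), "vfov" (degrees; the focal length in pixels is half the picture's height over the tangent of half this angle, whatever the lens; pixels are square), "cx", "cy" (the principal point, pixels), "view" (4x4, takes a point from world to camera coordinates). Camera axes: x right, y down, z forward; pixel columns grow to the right and rows downward; lengths in mm; the calibration is good to about 2 mm. The wrist camera is an equidistant fisheye: a pixel r from the principal point sees the ray r / f radians off the axis. A picture is of the moment at which its call begins.
- bot.close_job(): hands the job in; it is judged then, once.
The state is a dict: "time_s": time; "qpos": joint angles; "joint_vel": joint speeds; "joint_torque": joint torques, N m; "ee_pos": TCP position; "orientation": TCP orientation; "contact_force": force on the tool from outside, world axes, zero at the start; "ft_torque": the same for the moment, N m; "finger_gap": finger opening in mm; "grip_force": force on a finger pad.
Only numpy, scipy, OpenCV 4.12 (cv2) and the standard library are available. Lean on these libraries where they do the work, as an engineer would, in place of code of your own. Each camera call takes 0.05 s, during which the arm holds its last target. There are 200 camera calls.

## Task

I want to take the orange gasket ring off the drying rack, so please hold its spring clip open for me. The vent pipe brush is lying on the red tape, in the way: stand it in the rack's steel cup first, handle end down, and let go of it; then pull the clip's blue grip out until the grip stands right over the red tape, and finish still holding it there against the spring. Leave the ring hanging on its peg and leave everything else where it is.

Things in the scene. Friction and masses are not known exactly. Their poses are not given: they have to be found in the camera images.
- rack: Narrow stainless rack clamped on the backsplash. Origin on the counter below the clip's axis; x points to the backsplash face, 93 mm away. Flat drip tray 4 mm thick: x -142 to +93 mm, y +-230 mm. On it the clip's spring housing: x +7 to +65 mm, 46 mm wide, top 47 mm above the counter. Back plate 106 mm high; clamps on its top, 200 mm to either side, reach 113 mm.
- backsplash: Granite upstand along the far side of the counter, 110 mm high, 20 mm thick, running along y. Origin at the centre of its underside.
- slide: Spring clip slide: flat bar out of the housing towards rack -x, rubber jaw at its far end pressing the ring on the back plate, upright blue pull grip at its near end, 12 mm thick (x), 30 wide (y), 52 tall, bottom 12 mm above the counter. Origin mid-grip in x and y, 16 mm below its top. Closed: rack x = -45 mm; slides to -130. Spring returns it: 4 N closed, +0.8 N per 10 mm.
- tape: Strip of red tape stuck flat across the drip tray in front of the grip, 10 mm wide along the pull direction (x), 140 mm long in y. Origin in its middle, on the tray's surface (4 mm above the counter). The slide is at the mark when the middle of its grip is straight above the middle of the tape in x; that is a pull of about 48 to 66 mm.
- ring: Orange silicone gasket ring, 80 mm outside, 60 mm inside, 9 mm thick, hanging upright on a peg of the back plate above the jaw, its lower edge pinched by the jaw. Origin in its centre; its axis is x.
- cup: Round stainless holder cup fixed on the rack, 175 mm to the left or the right of the clip. Origin at the centre of its underside, which is 4 mm above the counter. Height 85 mm, outside diameter 64 mm at the rim, wall 3 mm, inner floor 4 mm above the origin, mouth 58 mm wide.
- brush: Steel vent pipe brush, 220 mm long, about 110 g, lying on the drip tray, roughly along and partly over the red tape, bristles to the left (+y). Origin on its axis at mid-length; x points along it to the bristles. Black handle, 22 mm square, rounded edges, x = -110 (butt end) to +20 mm; 6 mm wire stem; bristle head 22 mm in diameter, +40 to +110 mm. Lying, its axis is 11 mm above the tray.
- brush_butt (a point): Outermost point of the domed butt end of the brush's handle, on its axis; this end goes to the bottom of the cup.
- jar: Empty glass spice jar with steel lid, 44 mm in diameter, 95 mm tall, standing on the drip tray on the other side of the clip from the cup. Origin at the centre of its underside. To be left alone.
- driver_a: Screwdriver with a green plastic handle, 170 mm long, lying on the counter. Origin near mid-length, underside. To be left alone.
- driver_b: Screwdriver with a green plastic handle, 150 mm long, lying on the counter. Origin near mid-length, underside. To be left alone.
- soap: Clear plastic soap bottle with white cap, 60 mm in diameter, 190 mm tall, standing on the counter. Origin at the centre of its underside. To be left alone.
- mug: Blue ceramic mug, 80 mm in diameter, 95 mm tall, standing on the counter. Origin at the centre of its underside. To be left alone.
There are look-alikes about, which are no part of the job. There is more than one size of the brush; the one meant has the size given above.

How it is judged:
By the outcome, as a careful person would: the job done as asked, in the order asked, and still so for the second after the job is handed in, while the arm keeps its last pose, push and grip.
It also fails if it takes over 54 s, if anything falls off the work surface, if the arm or the gripper's body presses on something with over 40 N, if the wrist force passes 120 N, or if a joint passes its speed limit or range.

## Working session

There is one attempt and no reset: what is moved stays moved. The work goes in short steps, Python scripts to look and compute and a tool call to move; the robot and the scene stay as the last step left them, time stands still between calls to the robot, and variables do not carry over. Pictures are saved under pics/ and viewed, at most 10 in all, crops included, and the job is handed in when it is done.

Besides the shell and the picture viewer there is one more tool, called after "Request:" as name(argument=value, ...), one argument or row to a line, values as JSON. jog_arm: Moves the arm, as the interface text tells. Its arguments: {"type":"object","properties":{"increments":{"type":"array"}},"required":["increments"]}

```bash
mkdir -p pics
cat > h.py <<'E'
from cell import bot
import numpy as np, cv2
def cam(n):
    d=bot.get_image(n); d['f']=d['image'].shape[0]/2/np.tan(np.radians(d['vfov'])/2); return d
def ray(d,u,v):
    a=np.array([(u-d['cx'])/d['f'],(v-d['cy'])/d['f'],1.])
    if d.get('fish'):
        r=np.hypot(a[0],a[1]); a=np.array([a[0]/r*np.sin(r),a[1]/r*np.sin(r),np.cos(r)]) if r>1e-9 else np.array([0,0,1.])
    V=np.array(d['view']); R=V[:3,:3]; return -R.T@V[:3,3], R.T@a
def onz(d,u,v,z):
    o,r=ray(d,u,v); return o+r*(z-o[2])/r[2]
def dep(d,u,v):
    o,r=ray(d,u,v); V=np.array(d['view']); fz=(V[:3,:3]@r)[2]; return o+r*d['z_map'][int(v),int(u)]/fz
E
python3 - <<'E'
from h import *
for n in ['side','top']:
    d=cam(n); cv2.imwrite(f'pics/{n}0.png',d['image']); print(n,d['vfov'],ray(d,320,240))
print(bot.get_obs())
E
```

```text
side 47.05817889787917 (array([ 15.59184025, 766.70163966, 695.23113332]), array([ 0.41313223, -0.71390629, -0.56539968]))
top 49.02158165002223 (array([ 336.43163203,  -36.23134244, 1156.66441696]), array([ 0.15542436,  0.01380787, -0.98784836]))
{'time_s': 0.1, 'qpos': array([-1.24362627e+00,  3.51130247e-01,  1.65235776e+00, -2.66025846e-05,
        1.13908282e+00, -8.45734541e-02]), 'joint_vel': array([ 3.69193034e-04, -2.15929266e-03, -3.07216408e-04, -5.74709730e-05,
       -5.48318407e-04,  3.46459182e-04]), 'joint_torque': array([ 1.24088729e-03, -4.98029530e+01, -2.85705668e+01,  7.01158075e-02,
        2.38874584e-02, -3.21007587e-05]), 'ee_pos': array([ 220.04684478, -503.73111759,  218.18468707]), 'orientation': array([-3.14061594e+00, -5.85638825e-05,  4.11754626e-01]), 'contact_force': array([ 0.20117802, -0.31674271,  0.47520872]), 'ft_torque': array([-0.00020364, -0.00634251,  0.03306636]), 'grip_force': 0.0, 'finger_gap': 92.80061518111387}
```

View pics/side0.png

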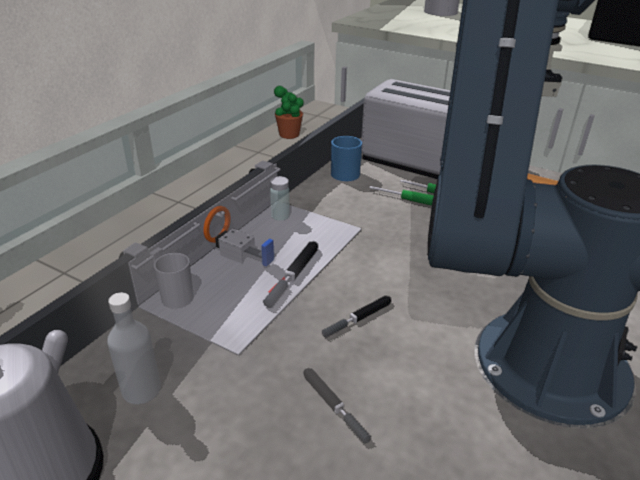

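View pics/top0.png

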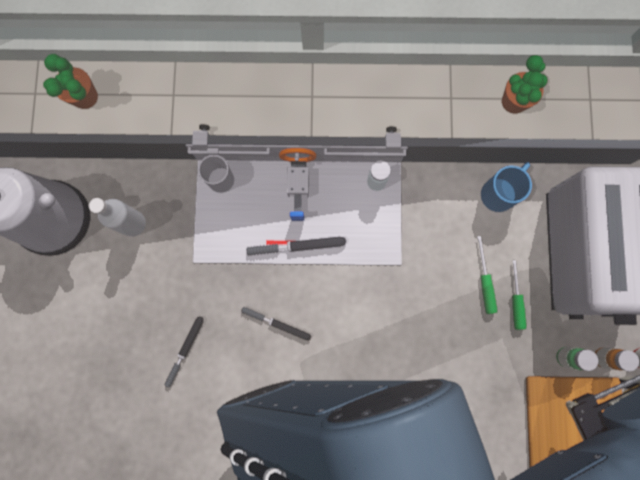

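Side and top views: the brush on the rack runs (247,251)–(345,241) in the top view, with red tape at (277,242), blue grip at (297,215), cup at (214,170) and jar at (380,171). Brush candidates: (296,246) lies on the tape and looks longest; (184,352) and (276,323) lie on the counter and look shorter. I'll measure all three.

Run:
```python
from h import *
d=cam('top'); im=d['image']; hsv=cv2.cvtColor(im,cv2.COLOR_BGR2HSV)
cv2.imwrite('pics/crop0.png',cv2.resize(im[130:400,150:420],None,fx=2.2,fy=2.2,interpolation=cv2.INTER_CUBIC))
for a,b,z in [((247,251),(346,240),15),((168,386),(201,319),11),((243,310),(309,337),11)]:
    A,B=onz(d,*a,z),onz(d,*b,z); print('brush',A.round(),B.round(),np.linalg.norm(A-B).round())
def mask(m,z,name):
    n,l,s,c=cv2.connectedComponentsWithStats(m)
    for i in range(1,n):
        if s[i][4]>12 and 190<c[i][0]<400 and 120<c[i][1]<270:
            ys,xs=np.where(l==i); w=np.array([onz(d,x,y,z) for x,y in zip(xs,ys)])
            dp=np.array([dep(d,x,y) for x,y in zip(xs,ys)])
            print(name,s[i],c[i].round(1),w.mean(0).round(1),w.min(0).round(1),w.max(0).round(1),'dep',np.median(dp,0).round(1),dp[:,2].max().round(1))
H,S,V=cv2.split(hsv)
mask((((H<5)|(H>174))&(S>150)&(V>80)).astype(np.uint8),4,'tape')
mask(((H>105)&(H<130)&(S>120)).astype(np.uint8),64,'grip')
mask(((H>=5)&(H<16)&(S>150)).astype(np.uint8),100,'ring')
mk=np.zeros(im.shape[:2],np.uint8); mk[225:265,240:352]=(V[225:265,240:352]<75); mask(mk,15,'handle')
z=d['z_map']; P=np.array([[dep(d,x,y) for x in range(190,240)] for y in range(140,200)])
m=(abs(P[...,2]-89)<5); c=P[m]; print('cup pts',m.sum(),c.min(0).round(),c.max(0).round())
(cx,cy),r=cv2.minEnclosingCircle(c[:,:2].astype(np.float32)); print('cup',cx,cy,r)
for u,v in [(194,263),(401,264),(196,160),(402,160)]: print('tray',onz(d,u,v,4).round(1))
```

```text
brush [490. 139.  15.] [517. -77.  15.] 218.0
brush [200. 298.  11.] [341. 234.  11.] 155.0
brush [362. 144.  11.] [306.   1.  11.] 154.0
tape [267 241  19   3  43] [274.9 242.1] [511.9  79.7   4. ] [509.7  57.4   4. ] [514.7  97.3   4. ] dep [511.9  81.7   4.9] 9.8
grip [290 212  13   7  69] [296.3 214.3] [562.9  29.9  64. ] [555.   17.8  64. ] [568.   43.3  64. ] dep [563.2  30.4  62.6] 67.9
ring [280 149  35   7 122] [297.1 151.1] [689.8  28.8 100. ] [680.9  -6.6 100. ] [694.5  64.3 100. ] dep [690.8  27.8  97.3] 1156.7
ring [284 157  10   4  28] [288.7 158.5] [673.5  45.9 100. ] [670.3  36.9 100. ] [676.7  55.7 100. ] dep [691.6  49.8  42. ] 59.2
ring [299 157  13   4  33] [304.8 158.9] [673.1  12.5 100. ] [ 6.705e+02 -5.000e-01  1.000e+02] [677.3  24.4 100. ] dep [692.6  15.   36.7] 55.7
cup pts 238 [620. 151.  84.] [698. 254.  94.]
cup 675.1412353515625 202.684326171875 56.01730728149414
tray [463.4 256.9   4. ]
tray [ 466.3 -199.1    4. ]
tray [698.3 263.6   4. ]
tray [ 703.5 -203.6    4. ]
```

View pics/crop0.png

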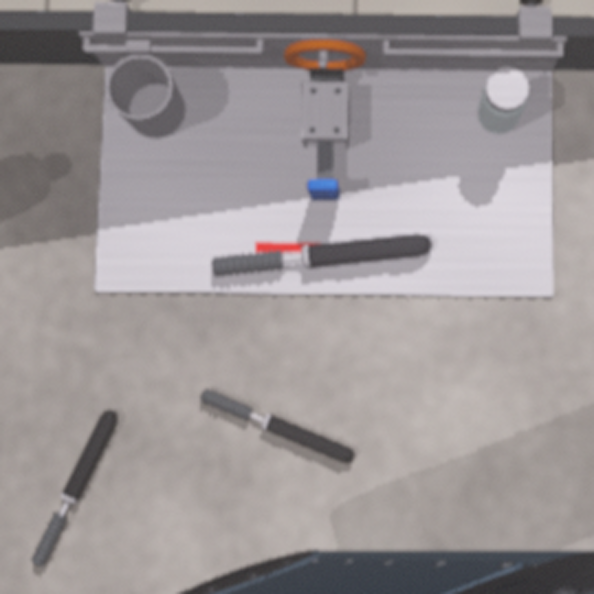

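The brush on the tape measures 218 mm against about 155 mm for the two on the counter. The crop also shows it as the only one lying on the tape, so it is the one meant. I'll go above it.

Request:
jog_arm(
  increments=[
    {"x": 0.0396,"y": -0.0318,"z": 0.003,"grip": 0},
    {"x": 0.0396,"y": -0.0318,"z": 0.003,"grip": 0},
    {"x": 0.0396,"y": -0.0318,"z": 0.003,"grip": 0},
    {"x": 0.0396,"y": -0.0318,"z": 0.003,"grip": 0},
    {"x": 0.0396,"y": -0.0318,"z": 0.003,"grip": 0},
    {"x": 0.0396,"y": -0.0318,"z": 0.003,"grip": 0},
    {"x": 0.0396,"y": -0.0318,"z": 0.003,"grip": 0},
    {"x": 0.0396,"y": -0.0318,"z": 0.003,"grip": 0},
    {"x": 0.0396,"y": -0.0318,"z": 0.003,"grip": 0},
    {"x": 0.0396,"y": -0.0318,"z": 0.003,"grip": 0},
    {"x": 0.0396,"y": -0.0318,"z": 0.003,"grip": 0},
    {"x": 0.0396,"y": -0.0318,"z": 0.003,"grip": 0},
    {"rz": -0.183},
    {"rz": -0.183},
    {"rz": -0.183},
    {"rz": -0.183},
    {"rz": -0.183},
    {"rz": -0.183},
    {"rz": -0.183},
    {"rz": 0},
  ],
)

```text
$.increments[0]: bad value
```

Run:
```python
from h import *
o=bot.get_obs(); print(o['qpos'].round(3),o['ee_pos'].round(1),o['orientation'].round(3))
d=cam('wrist'); d['fish']=1; d['f']=240/np.tan(np.radians(d['vfov'])/2); print(d['vfov'],ray(d,d['cx'],d['cy']))
cv2.imwrite('pics/w1.png',d['image']); np.savez('w1.npz',**{k:v for k,v in d.items()})
```

```text
[-1.244  0.351  1.652 -0.     1.139 -0.085] [ 220.1 -503.8  218.2] [-3.141 -0.     0.412]
65.70646984690485 (array([ 290.35239434, -473.27015943,  384.80912756]), array([-0.25018518, -0.10870951, -0.96207568]))
```

View pics/w1.png

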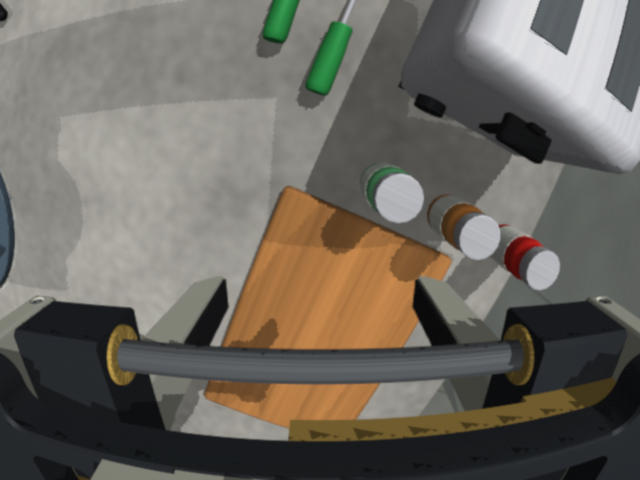

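The arm has not moved: this wrist view still shows the cutting board and spice jars at the start place, with the fingers at about (220,300) and (420,300). The rows probably need every key, so I'll send them complete.

Request:
jog_arm(
  increments=[
    {"rx": 0,"ry": 0,"rz": 0,"x": 0.0396,"y": -0.0318,"z": 0.003,"grip": 0},
    {"rx": 0,"ry": 0,"rz": 0,"x": 0.0396,"y": -0.0318,"z": 0.003,"grip": 0},
    {"rx": 0,"ry": 0,"rz": 0,"x": 0.0396,"y": -0.0318,"z": 0.003,"grip": 0},
    {"rx": 0,"ry": 0,"rz": 0,"x": 0.0396,"y": -0.0318,"z": 0.003,"grip": 0},
    {"rx": 0,"ry": 0,"rz": 0,"x": 0.0396,"y": -0.0318,"z": 0.003,"grip": 0},
    {"rx": 0,"ry": 0,"rz": 0,"x": 0.0396,"y": -0.0318,"z": 0.003,"grip": 0},
    {"rx": 0,"ry": 0,"rz": 0,"x": 0.0396,"y": -0.0318,"z": 0.003,"grip": 0},
    {"rx": 0,"ry": 0,"rz": 0,"x": 0.0396,"y": -0.0318,"z": 0.003,"grip": 0},
    {"rx": 0,"ry": 0,"rz": 0,"x": 0.0396,"y": -0.0318,"z": 0.003,"grip": 0},
    {"rx": 0,"ry": 0,"rz": 0,"x": 0.0396,"y": -0.0318,"z": 0.003,"grip": 0},
    {"rx": 0,"ry": 0,"rz": 0,"x": 0.0396,"y": -0.0318,"z": 0.003,"grip": 0},
    {"rx": 0,"ry": 0,"rz": 0,"x": 0.0396,"y": -0.0318,"z": 0.003,"grip": 0},
    {"rx": 0,"ry": 0,"rz": -0.183,"x": 0,"y": 0,"z": 0,"grip": 0},
    {"rx": 0,"ry": 0,"rz": -0.183,"x": 0,"y": 0,"z": 0,"grip": 0},
    {"rx": 0,"ry": 0,"rz": -0.183,"x": 0,"y": 0,"z": 0,"grip": 0},
    {"rx": 0,"ry": 0,"rz": -0.183,"x": 0,"y": 0,"z": 0,"grip": 0},
    {"rx": 0,"ry": 0,"rz": -0.183,"x": 0,"y": 0,"z": 0,"grip": 0},
    {"rx": 0,"ry": 0,"rz": -0.183,"x": 0,"y": 0,"z": 0,"grip": 0},
    {"rx": 0,"ry": 0,"rz": -0.183,"x": 0,"y": 0,"z": 0,"grip": 0},
    {"rx": 0,"ry": 0,"rz": 0,"x": 0,"y": 0,"z": 0,"grip": 0},
  ],
)

```text
time_s: 2.7
ee_pos: [502.8, 35.9, 182.5]
orientation: [-3.141, -0.0, 1.692]
contact_force: [0.7, -0.1, 0.3]
finger_gap: 93.1
grip_force: 0.0
```

```bash
cat >> h.py <<'E'
def wcam():
    d=cam('wrist'); d['fish']=1; return d
E
python3 - <<'E'
from h import *
o=bot.get_obs(); print(o['qpos'].round(3),o['ee_pos'].round(1),o['orientation'].round(3))
d=wcam(); print(ray(d,d['cx'],d['cy']))
cv2.imwrite('pics/w2.png',d['image']); np.savez('w2.npz',**d)
E
```

```text
[-0.021  0.311  1.807  0.     1.024 -0.142] [502.8  35.9 182.5] [-3.141 -0.     1.692]
(array([494.49085784, 111.44803591, 349.10768474]), array([ 0.0327276 , -0.27119882, -0.96196679]))
```

View pics/w2.png

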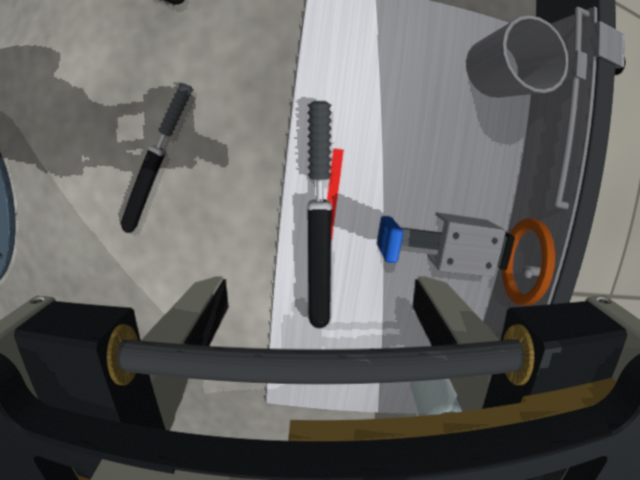

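The wrist view shows the brush running up column 319: bristle tip (319,101), handle front (319,207), butt (319,327). Red tape runs (338,150)–(333,235), the blue grip is at (390,240), and the cup rim is centred near (535,55).

Run:
```python
from h import *
d=dict(np.load('w2.npz')); d['f']=float(d['f'])
im=d['image'];H,S,V=cv2.split(cv2.cvtColor(im,cv2.COLOR_BGR2HSV))
for n,u,v,z in [('tip',319,101,15),('tip26',319,101,26),('hfront',319.5,203,15),('butt',319.5,327,15),('tapeL',338,150,4),('tapeL2',342,150,4),('tapeR',333,220,4)]: print(n,onz(d,u,v,z).round(1))
m=((H>105)&(H<130)&(S>120)&(V>60)); m[:, :370]=0;m[:,420:]=0; ys,xs=np.where(m); P=np.array([dep(d,x,y) for x,y in zip(xs,ys)]); t=P[P[:,2]>60]; print('grip',P.min(0).round(1),P.max(0).round(1),'top',t.min(0).round(1),t.max(0).round(1),t.mean(0).round(1))
for u in (410,420,430): print('bar',[dep(d,u,v)[1:].round(0).tolist() for v in range(222,262,4)])
P=np.array([dep(d,u,v) for v in range(10,110) for u in range(490,580)]); c=P[(P[:,2]>84)&(P[:,2]<93)&(P[:,0]<690)]; print('cup',len(c),c.min(0).round(1),c.max(0).round(1))
A=np.c_[c[:,:2],np.ones(len(c))]; s=np.linalg.lstsq(A,(c[:,:2]**2).sum(1),rcond=None)[0]; print('fit',s[:2]/2,np.sqrt(s[2]+(s[:2]**2).sum()/4))
for u,v in [(503,55),(568,55),(535,17),(535,94),(538,55)]: print(onz(d,u,v,89).round(1))
```

```text
tip [489.8 141.7  15. ]
tip26 [490.  140.7  26. ]
hfront [501.4  49.9  15. ]
butt [516.7 -77.1  15. ]
tapeL [512.5  99.6   4. ]
tapeL2 [516.2 100.1   4. ]
tapeR [516.3  33.1   4. ]
grip [494.5  13.1   3.7] [586.  111.4 349.1] top [494.5  16.8  60.1] [570.4 111.4 349.1] [563.7  32.4  64.4]
bar [[41.0, 4.0], [37.0, 5.0], [39.0, 31.0], [35.0, 31.0], [31.0, 30.0], [28.0, 31.0], [24.0, 30.0], [13.0, 5.0], [9.0, 5.0], [4.0, 4.0]]
bar [[42.0, 5.0], [38.0, 6.0], [39.0, 28.0], [36.0, 30.0], [32.0, 30.0], [29.0, 31.0], [25.0, 30.0], [13.0, 4.0], [10.0, 5.0], [5.0, 5.0]]
bar [[43.0, 4.0], [39.0, 4.0], [35.0, 4.0], [37.0, 30.0], [34.0, 31.0], [30.0, 32.0], [26.0, 30.0], [15.0, 4.0], [12.0, 7.0], [10.0, 17.0]]
cup 1263 [620.  173.8  84. ] [686.7 238.   93. ]
fit [652.11844601 205.66768465] 30.279507331261357
[622.1 195.6  89. ]
[683.9 214.8  89. ]
[648.9 236.9  89. ]
[654.1 172.5  89. ]
[653.7 205.   89. ]
```

Request:
jog_arm(
  increments=[
    {"rx": 0,"ry": 0,"rz": 0,"x": 0,"y": 0,"z": 0.03,"grip": 140},
    {"rx": 0,"ry": 0,"rz": 0,"x": 0,"y": 0,"z": 0.03,"grip": 140},
    {"rx": 0,"ry": 0,"rz": 0,"x": 0,"y": 0,"z": 0.02,"grip": 140},
    {"rx": 0,"ry": 0,"rz": 0,"x": 0,"y": 0,"z": 0,"grip": 140},
    {"rx": 0,"ry": 0,"rz": 0,"x": 0,"y": 0,"z": 0,"grip": 140},
  ],
)

```text
time_s: 3.38
ee_pos: [503.4, 35.9, 103.4]
orientation: [3.141, 0.0, 1.691]
contact_force: [-0.8, -0.5, -0.4]
finger_gap: 47.9
grip_force: 0.0
```

Request:
jog_arm(
  increments=[
    {"rx": 0,"ry": 0,"rz": 0,"x": 0,"y": 0,"z": 0.03,"grip": 145},
    {"rx": 0,"ry": 0,"rz": 0,"x": 0,"y": 0,"z": 0.03,"grip": 145},
    {"rx": 0,"ry": 0,"rz": 0,"x": 0,"y": 0,"z": 0.025,"grip": 145},
    {"rx": 0,"ry": 0,"rz": 0,"x": 0,"y": 0,"z": 0.01,"grip": 145},
    {"rx": 0,"ry": 0,"rz": 0,"x": 0,"y": 0,"z": 0,"grip": 255},
    {"rx": 0,"ry": 0,"rz": 0,"x": 0,"y": 0,"z": 0,"grip": 255},
    {"rx": 0,"ry": 0,"rz": 0,"x": 0,"y": 0,"z": 0,"grip": 255},
    {"rx": 0,"ry": 0,"rz": 0,"x": 0,"y": 0,"z": 0,"grip": 255},
  ],
)

```text
time_s: 4.38
ee_pos: [503.5, 35.9, 8.6]
orientation: [3.14, 0.0, 1.693]
contact_force: [-1.5, 0.3, 6.5]
finger_gap: 21.6
grip_force: 30.0
```

Request:
jog_arm(
  increments=[
    {"rx": 0,"ry": 0,"rz": 0,"x": 0,"y": 0,"z": -0.03,"grip": 255},
    {"rx": 0,"ry": 0,"rz": 0,"x": 0,"y": 0,"z": -0.05,"grip": 255},
    {"rx": 0,"ry": 0,"rz": 0,"x": 0,"y": 0,"z": -0.05,"grip": 255},
    {"rx": 0,"ry": 0,"rz": 0,"x": 0,"y": 0,"z": -0.05,"grip": 255},
    {"rx": 0,"ry": 0,"rz": 0,"x": 0,"y": 0,"z": -0.05,"grip": 255},
    {"rx": 0,"ry": 0,"rz": 0,"x": 0,"y": 0,"z": -0.05,"grip": 255},
    {"rx": 0,"ry": 0.1745,"rz": 0,"x": 0,"y": 0,"z": 0,"grip": 255},
    {"rx": 0,"ry": 0.1745,"rz": 0,"x": 0,"y": 0,"z": 0,"grip": 255},
    {"rx": 0,"ry": 0.1745,"rz": 0,"x": 0,"y": 0,"z": 0,"grip": 255},
    {"rx": 0,"ry": 0.1745,"rz": 0,"x": 0,"y": 0,"z": 0,"grip": 255},
    {"rx": 0,"ry": 0,"rz": 0,"x": 0,"y": 0,"z": 0,"grip": 255},
  ],
)

```text
time_s: 5.75
ee_pos: [502.7, 34.5, 286.5]
orientation: [-3.138, -0.699, 1.688]
contact_force: [-0.6, -0.7, -1.6]
finger_gap: 21.6
grip_force: 30.0
```

Run:
```python
from h import *
o=bot.get_obs(); print(o['qpos'].round(3),o['ee_pos'].round(1),o['orientation'].round(3))
```

```text
[-0.351  0.336  1.665  0.611  1.518 -0.623] [502.7  34.5 286.5] [-3.138 -0.699  1.688]
```

Run:
```python
from scipy.spatial.transform import Rotation as R; import numpy as np
def M(q): return R.from_euler('z',q[0])*R.from_euler('y',q[1]+q[2])*R.from_euler('ZYZ',q[3:])
q=[-0.351,0.336,1.665,0.611,1.518,-0.623]
Rm=R.from_euler('xyz',[-3.138,-0.699,1.688]); off=M(q).inv()*Rm; print(off.as_rotvec())
for phi in (90,60,45,30,20):
  p=np.radians(phi); z=np.array([np.cos(p),np.sin(p),0]); x=np.array([0,0,1.]); G=R.from_matrix(np.c_[x,np.cross(z,x),z])
  # wrist centre ~ 250 behind TCP at cup
  w=np.array([652,205])-250*z[:2]; q1=np.arctan2(w[1],w[0])
  for th in (1.8,2.2): print(phi,round(q1,2),th,((R.from_euler('z',q1)*R.from_euler('y',th)).inv()*G*off.inv()).as_euler('ZYZ').round(2),np.hypot(*w).round())
```

```text
[4.90731938e-04 3.21017582e-04 1.57119753e+00]
90 -0.07 1.8 [ 1.56  1.64 -0.23] 654.0
90 -0.07 2.2 [ 1.53  1.63 -0.63] 654.0
60 -0.02 1.8 [ 1.7   1.08 -0.26] 527.0
60 -0.02 2.2 [ 1.88  1.17 -0.69] 527.0
45 0.06 1.8 [ 1.82  0.75 -0.34] 476.0
45 0.06 2.2 [ 2.16  0.92 -0.83] 476.0
30 0.18 1.8 [ 2.14  0.41 -0.61] 443.0
30 0.18 2.2 [ 2.6   0.7  -1.14] 443.0
20 0.28 1.8 [ 2.84  0.24 -1.28] 434.0
20 0.28 2.2 [ 3.02  0.63 -1.48] 434.0
```

Request:
jog_arm(
  increments=[
    {"rx": 0,"ry": 0.1745,"rz": 0,"x": 0,"y": 0,"z": 0,"grip": 255},
    {"rx": 0,"ry": 0.1745,"rz": 0,"x": 0,"y": 0,"z": 0,"grip": 255},
    {"rx": 0,"ry": 0.1745,"rz": 0,"x": 0,"y": 0,"z": 0,"grip": 255},
    {"rx": 0,"ry": 0.1745,"rz": 0,"x": 0,"y": 0,"z": 0,"grip": 255},
    {"rx": 0,"ry": 0.1745,"rz": 0,"x": 0,"y": 0,"z": 0,"grip": 255},
    {"rx": 0,"ry": 0,"rz": 0,"x": 0,"y": 0,"z": 0,"grip": 255},
    {"rx": -0.12,"ry": 0,"rz": 0,"x": 0,"y": 0,"z": 0,"grip": 255},
    {"rx": -0.12,"ry": 0,"rz": 0,"x": 0,"y": 0,"z": 0,"grip": 255},
    {"rx": -0.12,"ry": 0,"rz": 0,"x": 0,"y": 0,"z": 0,"grip": 255},
    {"rx": 0,"ry": 0,"rz": 0,"x": 0,"y": 0,"z": 0,"grip": 255},
  ],
)

```text
time_s: 7.0
ee_pos: [502.2, 36.6, 288.7]
orientation: [2.755, -1.565, 1.722]
contact_force: [0.5, -0.7, 0.0]
finger_gap: 22.0
grip_force: 30.0
```

```bash
cat > s.py <<'E'
from h import *
from scipy.spatial.transform import Rotation as R
o=bot.get_obs(); r=R.from_euler('xyz',o['orientation']).as_matrix()
print(o['time_s'],'q',o['qpos'].round(3),o['ee_pos'].round(1)); print(r.round(3))
E
python3 s.py
```

```text
7.0 q [-0.584  0.578  1.928  1.284  1.77  -0.967] [502.2  36.6 288.7]
[[-0.001  0.972  0.234]
 [ 0.006 -0.234  0.972]
 [ 1.     0.002 -0.005]]
```

Request:
jog_arm(
  increments=[
    {"rx": 0,"ry": 0,"rz": 0,"x": 0,"y": 0.0228,"z": 0.044,"grip": 255},
    {"rx": 0,"ry": 0,"rz": 0,"x": 0,"y": 0.0228,"z": 0.044,"grip": 255},
    {"rx": 0,"ry": 0,"rz": 0,"x": 0,"y": 0.0228,"z": 0.044,"grip": 255},
    {"rx": 0,"ry": 0,"rz": 0,"x": 0,"y": 0.0228,"z": 0.044,"grip": 255},
    {"rx": 0,"ry": 0,"rz": 0,"x": 0,"y": 0,"z": 0,"grip": 255},
    {"rx": -0.12,"ry": 0,"rz": 0,"x": 0,"y": 0,"z": 0,"grip": 255},
    {"rx": -0.12,"ry": 0,"rz": 0,"x": 0,"y": 0,"z": 0,"grip": 255},
    {"rx": -0.12,"ry": 0,"rz": 0,"x": 0,"y": 0,"z": 0,"grip": 255},
    {"rx": -0.12,"ry": 0,"rz": 0,"x": 0,"y": 0,"z": 0,"grip": 255},
    {"rx": -0.12,"ry": 0,"rz": 0,"x": 0,"y": 0,"z": 0,"grip": 255},
    {"rx": -0.06,"ry": 0,"rz": 0,"x": 0,"y": 0,"z": 0,"grip": 255},
    {"rx": 0,"ry": 0,"rz": 0,"x": 0,"y": 0,"z": 0,"grip": 255},
  ],
)

```text
time_s: 8.5
ee_pos: [632.7, 186.6, 288.8]
orientation: [1.04, -1.569, 2.778]
contact_force: [-0.1, -0.2, -1.0]
finger_gap: 21.3
grip_force: 30.0
```

```bash
cat >> s.py <<'E'
d=cam('side'); cv2.imwrite('pics/side%d.png'%(o['time_s']*10),d['image'])
d=cam('top'); cv2.imwrite('pics/top%d.png'%(o['time_s']*10),d['image'])
E
python3 s.py; ls pics
```

```text
8.5 q [-0.081  0.492  2.126  2.313  1.2   -1.196] [632.7 186.6 288.8]
[[-0.002  0.626  0.78 ]
 [ 0.001 -0.78   0.626]
 [ 1.     0.002  0.001]]
crop0.png
side0.png
side85.png
top0.png
top85.png
w1.png
w2.png
```

View pics/side85.png

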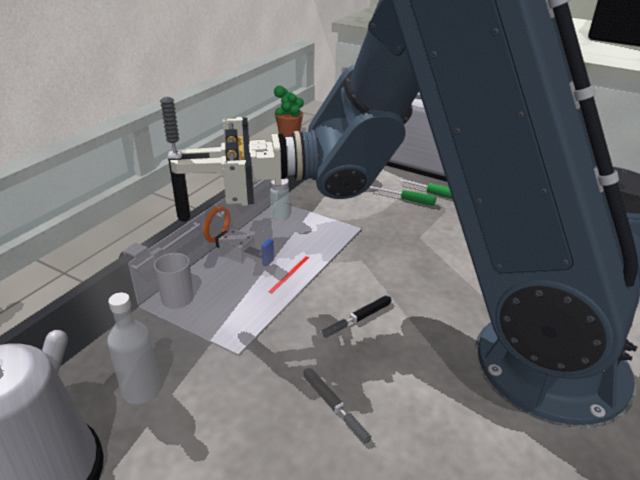

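The side view shows the brush upright in the gripper with its butt down at about (183,219). The cup rim is near (172,262), and the red tape is fully clear at (270,292)–(308,258). I'll check the butt, cup and tape numerically.

```bash
cat > m.py <<'E'
from h import *
from scipy.spatial.transform import Rotation as R
o=bot.get_obs(); r=R.from_euler('xyz',o['orientation']).as_matrix(); T=o['ee_pos']
def proj(d,p):
    q=np.array(d['view'])@np.r_[p,1]; return (q[:2]/q[2]*d['f']+[d['cx'],d['cy']]).round(1)
s=cam('side'); t=cam('top')
ax=T-6.4*r[:,2]; butt=ax-115*r[:,0]; print('axis',ax.round(1),'butt',butt.round(1),proj(s,butt),proj(t,butt),'head',proj(s,ax+105*r[:,0]),proj(t,ax+105*r[:,0]))
c=s['image'][185:225,160:200].max(2)<45; ys,xs=np.where(c)
for y in range(200,225,3): 
    k=xs[ys==y-185]; print(y,k.min()+160 if len(k) else None,k.max()+160 if len(k) else None,end=' ; ')
print()
for n,d in (('side',s),('top',t)):
    H,S,V=cv2.split(cv2.cvtColor(d['image'],cv2.COLOR_BGR2HSV)); m=(((H<5)|(H>174))&(S>120)&(V>80)); 
    P=[onz(d,x,y,4) for y,x in zip(*np.where(m))]; P=np.array([p for p in P if 490<p[0]<530 and -80<p[1]<120])
    if len(P): (c,wh,a)=cv2.minAreaRect(P[:,:2].astype(np.float32)); print(n,'tape',len(P),P.mean(0).round(1),np.round(c,1),np.round(wh,1),round(a,2), np.polyfit(P[:,1],P[:,0],1).round(3))
print('cup proj rim side',[proj(s,[652.5+31*a,205+31*b,89]).tolist() for a,b in ((1,0),(-1,0),(0,1),(0,-1))])
E
python3 m.py
```

```text
axis [628.3 181.7 288.5] butt [628.5 181.6 173.5] [184.7 220.8] [215.2 168.5] head [166.8  99. ] [184.8 126.7]
200 175 187 ; 203 176 187 ; 206 176 188 ; 209 177 188 ; 212 177 189 ; 215 178 189 ; 218 179 189 ; 221 183 183 ; 224 None None ; 
side tape 170 [512.5  33.8   4. ] [512.5  30.7] [  8.2 136.9] 0.02 [1.00000e-03 5.12489e+02]
cup proj rim side [[159.1, 256.7], [184.6, 267.4], [159.5, 270.8], [183.4, 253.5]]
```

Request:
jog_arm(
  increments=[
    {"rx": 0,"ry": 0,"rz": 0,"x": 0,"y": -0.0015,"z": 0.0167,"grip": 255},
    {"rx": 0,"ry": 0,"rz": 0,"x": 0,"y": -0.0015,"z": 0.0168,"grip": 255},
    {"rx": 0,"ry": 0,"rz": 0,"x": -0.03,"y": 0,"z": 0,"grip": 255},
    {"rx": 0,"ry": 0,"rz": 0,"x": -0.03,"y": 0,"z": 0,"grip": 255},
    {"rx": 0,"ry": 0,"rz": 0,"x": -0.02,"y": 0,"z": 0,"grip": 255},
    {"rx": 0,"ry": 0,"rz": 0,"x": 0,"y": 0,"z": 0,"grip": 255},
  ],
)

```text
time_s: 9.45
ee_pos: [657.6, 209.4, 206.0]
orientation: [-2.599, -1.568, 0.131]
contact_force: [0.8, -0.0, -0.4]
finger_gap: 21.9
grip_force: 30.0
```

```bash
python3 s.py; python3 m.py | head -1
```

```text
9.45 q [-0.023  0.708  2.058  2.408  1.284 -1.322] [657.6 209.4 206. ]
[[ 0.002  0.624  0.782]
 [ 0.    -0.782  0.624]
 [ 1.    -0.001 -0.002]]
axis [652.8 205.1 208.1] butt [652.9 205.1  93.1] [171.2 260.2] [212.5 168.3] head [152.1 149.3] [184.4 130.2]
```

Request:
jog_arm(
  increments=[
    {"rx": 0,"ry": 0,"rz": 0,"x": -0.025,"y": 0,"z": 0,"grip": 255},
    {"rx": 0,"ry": 0,"rz": 0,"x": -0.025,"y": 0,"z": 0,"grip": 255},
    {"rx": 0,"ry": 0,"rz": 0,"x": -0.02,"y": 0,"z": 0,"grip": 255},
    {"rx": 0,"ry": 0,"rz": 0,"x": -0.01,"y": 0,"z": 0,"grip": 255},
    {"rx": 0,"ry": 0,"rz": 0,"x": 0,"y": 0,"z": 0,"grip": 255},
  ],
)

```text
time_s: 10.28
ee_pos: [657.5, 208.7, 127.8]
orientation: [1.739, -1.571, 2.075]
contact_force: [0.6, -0.2, -1.0]
finger_gap: 22.0
grip_force: 30.0
```

```bash
python3 s.py; python3 m.py | head -1
```

```text
10.275 q [-0.025  0.895  2.019  2.431  1.397 -1.423] [657.5 208.7 127.8]
[[-0.     0.623  0.782]
 [ 0.    -0.782  0.623]
 [ 1.     0.    -0.   ]]
axis [652.6 204.6 128.6] butt [652.7 204.6  13.6] [177.2 293.7] [220.3 178.6] head [159.9 192.7] [196.3 146.1]
```

```bash
python3 -c "
import cv2,glob
a=cv2.imread('pics/side101.png');a=a if a is not None else cv2.imread(sorted(glob.glob('pics/side*.png'))[1])
print(sorted(glob.glob('pics/side*')));cv2.imwrite('pics/c2.png',cv2.resize(a[80:360,100:420],None,fx=2,fy=2))"
```

```text
['pics/side0.png', 'pics/side102.png', 'pics/side85.png', 'pics/side94.png'][ WARN:0@0.012] global loadsave.cpp:275 findDecoder imread_('pics/side101.png'): can't open/read file: check file path/integrity
```

View pics/c2.png

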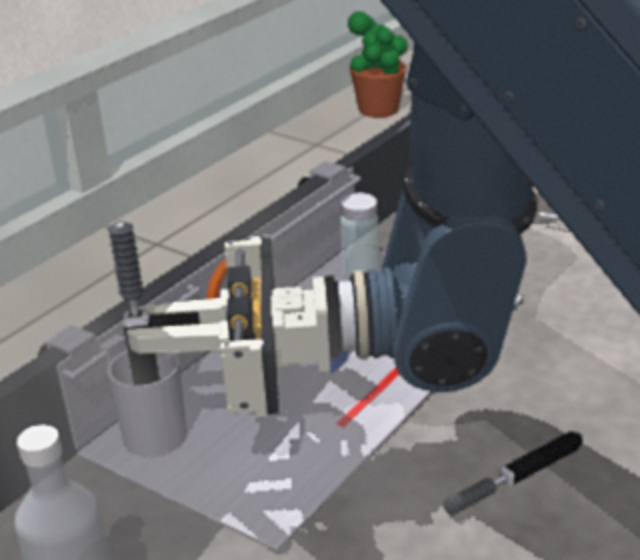

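The brush handle is in the cup (crop about (140,370)) and the bristles stand up. I'll lower it the last few millimetres, release, and check it before retreating.

Request:
jog_arm(
  increments=[
    {"rx": 0,"ry": 0,"rz": 0,"x": -0.004,"y": 0,"z": 0,"grip": 255},
    {"rx": 0,"ry": 0,"rz": 0,"x": 0,"y": 0,"z": 0,"grip": 200},
    {"rx": 0,"ry": 0,"rz": 0,"x": 0,"y": 0,"z": 0,"grip": 60},
    {"rx": 0,"ry": 0,"rz": 0,"x": 0,"y": 0,"z": 0,"grip": 0},
    {"rx": 0,"ry": 0,"rz": 0,"x": 0,"y": 0,"z": 0,"grip": 0},
    {"rx": 0,"ry": 0,"rz": 0,"x": 0,"y": 0,"z": 0,"grip": 0},
    {"rx": 0,"ry": 0,"rz": 0,"x": 0,"y": 0,"z": 0,"grip": 0},
    {"rx": 0,"ry": 0,"rz": 0,"x": 0,"y": 0,"z": -0.015,"grip": 0},
    {"rx": 0,"ry": 0,"rz": 0,"x": 0,"y": 0,"z": -0.02,"grip": 0},
    {"rx": 0,"ry": 0,"rz": 0,"x": 0,"y": 0,"z": -0.02,"grip": 0},
    {"rx": 0,"ry": 0,"rz": 0,"x": 0,"y": 0,"z": -0.015,"grip": 0},
    {"rx": 0,"ry": 0,"rz": 0,"x": 0,"y": 0,"z": 0,"grip": 0},
  ],
)

```text
time_s: 11.98
ee_pos: [602.3, 164.0, 123.4]
orientation: [-2.674, -1.57, 0.204]
contact_force: [-0.5, 0.4, -0.5]
finger_gap: 93.0
grip_force: 0.0
```

```bash
python3 s.py; ls -t pics|head -2;  python3 -c "
import cv2
a=cv2.imread('pics/side117.png')
cv2.imwrite('pics/c3.png',cv2.resize(a[140:330,100:340],None,fx=2.5,fy=2.5))"
```

```text
11.975 q [-0.144  0.896  2.149  2.324  1.504 -1.5  ] [602.3 164.  123.4]
[[ 0.001  0.622  0.783]
 [ 0.    -0.783  0.622]
 [ 1.    -0.    -0.001]]
top119.png
side119.png[ WARN:0@0.010] global loadsave.cpp:275 findDecoder imread_('pics/side117.png'): can't open/read file: check file path/integrity
Traceback (most recent call last):
TypeError: 'NoneType' object is not subscriptable
```

```bash
python3 -c "
import cv2,numpy as np
a=cv2.imread('pics/side119.png');b=cv2.imread('pics/top119.png')
cv2.imwrite('pics/c3.png',np.hstack([cv2.resize(a[120:340,110:310],(400,440)),cv2.resize(b[100:320,150:350],(400,440))]))"
```

```text
(no output)
```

View pics/c3.png

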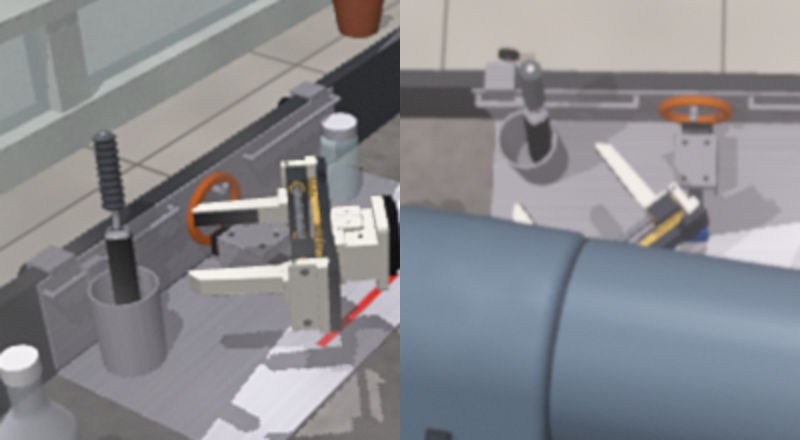

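The brush stands freely in the cup (crop (120,250)), leaning slightly away from the gripper; the ring, jar and clip are unchanged. I'll lift off and turn the tool down again.

Request:
jog_arm(
  increments=[
    {"rx": 0,"ry": 0,"rz": 0,"x": 0.045,"y": 0,"z": 0,"grip": 0},
    {"rx": 0,"ry": 0,"rz": 0,"x": 0.045,"y": 0,"z": 0,"grip": 0},
    {"rx": 0,"ry": 0,"rz": 0,"x": 0.045,"y": 0,"z": -0.01,"grip": 0},
    {"rx": 0,"ry": 0,"rz": 0,"x": 0.045,"y": 0,"z": -0.02,"grip": 0},
    {"rx": 0,"ry": 0,"rz": 0,"x": 0,"y": 0.03,"z": -0.02,"grip": 0},
    {"rx": 0,"ry": -0.13,"rz": 0,"x": 0,"y": 0,"z": 0,"grip": 0},
    {"rx": 0,"ry": -0.13,"rz": 0,"x": 0,"y": 0,"z": 0,"grip": 0},
    {"rx": 0,"ry": -0.13,"rz": 0,"x": 0,"y": 0,"z": 0,"grip": 0},
    {"rx": 0,"ry": -0.13,"rz": 0,"x": 0,"y": 0,"z": 0,"grip": 0},
    {"rx": 0,"ry": -0.13,"rz": 0,"x": 0,"y": 0,"z": 0,"grip": 0},
    {"rx": 0,"ry": -0.13,"rz": 0,"x": 0,"y": 0,"z": 0,"grip": 0},
    {"rx": 0,"ry": 0,"rz": 0,"x": 0,"y": 0,"z": 0,"grip": 0},
  ],
)

```text
time_s: 13.58
ee_pos: [582.8, 111.9, 305.2]
orientation: [3.139, -0.802, 0.678]
contact_force: [0.3, -0.3, -0.2]
finger_gap: 93.1
grip_force: 0.0
```

```bash
python3 s.py
```

```text
13.575 q [-0.139  0.122  1.945  0.946  0.7    0.119] [582.8 111.9 305.2]
[[ 0.542  0.626  0.561]
 [ 0.436 -0.78   0.449]
 [ 0.719  0.002 -0.696]]
```

Request:
jog_arm(
  increments=[
    {"rx": 0,"ry": -0.128,"rz": 0,"x": 0,"y": 0,"z": 0,"grip": 0},
    {"rx": 0,"ry": -0.128,"rz": 0,"x": 0,"y": 0,"z": 0,"grip": 0},
    {"rx": 0,"ry": -0.128,"rz": 0,"x": 0,"y": 0,"z": 0,"grip": 0},
    {"rx": 0,"ry": -0.128,"rz": 0,"x": 0,"y": 0,"z": 0,"grip": 0},
    {"rx": 0,"ry": -0.128,"rz": 0,"x": 0,"y": 0,"z": 0,"grip": 0},
    {"rx": 0,"ry": -0.128,"rz": 0,"x": 0,"y": 0,"z": 0,"grip": 0},
    {"rx": 0,"ry": 0,"rz": 0.113,"x": 0,"y": 0,"z": 0,"grip": 0},
    {"rx": 0,"ry": 0,"rz": 0.113,"x": 0,"y": 0,"z": 0,"grip": 0},
    {"rx": 0,"ry": 0,"rz": 0.113,"x": 0,"y": 0,"z": 0,"grip": 0},
    {"rx": 0,"ry": 0,"rz": 0.113,"x": 0,"y": 0,"z": 0,"grip": 0},
    {"rx": 0,"ry": 0,"rz": 0.113,"x": 0,"y": 0,"z": 0,"grip": 0},
    {"rx": 0,"ry": 0,"rz": 0.113,"x": 0,"y": 0,"z": 0,"grip": 0},
    {"rx": 0,"ry": 0,"rz": 0,"x": 0,"y": 0,"z": 0,"grip": 0},
  ],
)

```text
time_s: 15.3
ee_pos: [581.1, 111.6, 302.0]
orientation: [-3.117, -0.02, -0.001]
contact_force: [-0.7, 0.4, -0.3]
finger_gap: 93.3
grip_force: 0.0
```

```bash
python3 s.py
```

```text
15.3 q [0.1   0.347 1.45  0.023 1.323 1.666] [581.1 111.6 302. ]
[[ 1.    -0.     0.02 ]
 [-0.001 -1.     0.025]
 [ 0.02  -0.025 -1.   ]]
```

Request:
jog_arm(
  increments=[
    {"rx": -0.025,"ry": -0.02,"rz": 0,"x": 0,"y": 0,"z": 0,"grip": 0},
    {"rx": 0,"ry": 0,"rz": 0,"x": -0.009,"y": 0.04,"z": 0.03,"grip": 0},
    {"rx": 0,"ry": 0,"rz": 0,"x": -0.0086,"y": 0.0406,"z": 0.04,"grip": 0},
    {"rx": 0,"ry": 0,"rz": 0,"x": 0,"y": 0,"z": 0.05,"grip": 0},
    {"rx": 0,"ry": 0,"rz": 0,"x": 0,"y": 0,"z": 0.03,"grip": 0},
    {"rx": 0,"ry": 0,"rz": 0,"x": 0,"y": 0,"z": 0,"grip": 0},
  ],
)

```text
time_s: 16.15
ee_pos: [563.5, 29.8, 152.0]
orientation: [3.137, 0.002, -0.003]
contact_force: [-0.1, -0.1, 0.7]
finger_gap: 92.8
grip_force: 0.0
```

```bash
python3 s.py
python3 - <<'E'
from h import *
w=wcam(); cv2.imwrite('pics/w3.png',w['image'])
for n,d in (('w',w),('side',cam('side')),('top',cam('top'))):
    H,S,V=cv2.split(cv2.cvtColor(d['image'],cv2.COLOR_BGR2HSV)); m=((H>105)&(H<130)&(S>120)&(V>50)).astype(np.uint8)
    k,l,s,c=cv2.connectedComponentsWithStats(m)
    for i in range(1,k):
        if s[i][4]>40:
            P=np.array([dep(d,x,y) for y,x in zip(*np.where(l==i))]); t=P[(P[:,2]>58)&(P[:,2]<70)]
            print(n,s[i],c[i].round(),len(t),*( [np.percentile(t,q,axis=0).round(1) for q in (2,50,98)] if len(t) else []))
    m=(((H<5)|(H>174))&(S>120)&(V>80))
    P=np.array([onz(d,x,y,4) for y,x in zip(*np.where(m))]); P=P[(P[:,0]>490)&(P[:,0]<530)&(P[:,1]>-60)&(P[:,1]<120)] if len(P) else P
    if len(P): print(n,'tape',len(P),P.mean(0).round(1),P.min(0).round(1),P.max(0).round(1))
E
```

```text
16.15 q [-0.027  0.454  1.677 -0.006  1.012  1.549] [563.5  29.8 152. ]
[[ 1.    -0.003 -0.002]
 [-0.003 -1.    -0.005]
 [-0.002  0.005 -1.   ]]
w [ 298  221   40   30 1014] [318. 237.] 649 [559.6  18.   58.9] [566.2  31.8  64. ] [570.8  44.9  65.6]
w tape 1380 [512.1  30.4   4. ] [507.4 -38.5   4. ] [516.8 101.1   4. ]
side [262 239  11   9  51] [267. 243.] 51 [557.6  21.1  61.1] [562.7  34.6  64.2] [567.1  47.2  67. ]
side tape 169 [512.5  33.8   4. ] [508.5 -37.8   4. ] [516.7  99.2   4. ]
top tape 16 [512.3 -27.9   4. ] [511.1 -35.7   4. ] [513.5 -20.2   4. ]
```

The tape is consistently at x = 512.3 and the grip is at about (564.5, 31). I'll turn so the fingers close along x, which is a positive hold and self-centring, narrow them to clear the housing, and descend to just above the bar (z ≈ 31).

Request:
jog_arm(
  increments=[
    {"rx": 0,"ry": 0,"rz": -0.1745,"x": 0.001,"y": -0.0015,"z": 0,"grip": 140},
    {"rx": 0,"ry": 0,"rz": -0.1745,"x": 0,"y": 0,"z": 0,"grip": 140},
    {"rx": 0,"ry": 0,"rz": -0.1745,"x": 0,"y": 0,"z": 0,"grip": 140},
    {"rx": 0,"ry": 0,"rz": -0.1745,"x": 0,"y": 0,"z": 0,"grip": 140},
    {"rx": 0,"ry": 0,"rz": -0.1745,"x": 0,"y": 0,"z": 0,"grip": 140},
    {"rx": 0,"ry": 0,"rz": -0.1745,"x": 0,"y": 0,"z": 0,"grip": 140},
    {"rx": 0,"ry": 0,"rz": -0.1745,"x": 0,"y": 0,"z": 0,"grip": 140},
    {"rx": 0,"ry": 0,"rz": -0.1745,"x": 0,"y": 0,"z": 0,"grip": 145},
    {"rx": 0,"ry": 0,"rz": -0.1745,"x": 0,"y": 0,"z": 0,"grip": 145},
    {"rx": 0,"ry": 0,"rz": 0,"x": 0,"y": 0,"z": 0.03,"grip": 145},
    {"rx": 0,"ry": 0,"rz": 0,"x": 0,"y": 0,"z": 0.03,"grip": 145},
    {"rx": 0,"ry": 0,"rz": 0,"x": 0,"y": 0,"z": 0.015,"grip": 145},
    {"rx": 0,"ry": 0,"rz": 0,"x": 0,"y": 0,"z": 0,"grip": 145},
  ],
)

```text
time_s: 18.02
ee_pos: [565.8, 30.7, 78.8]
orientation: [3.139, 0.005, 1.567]
contact_force: [-0.7, 0.3, -0.9]
finger_gap: 40.2
grip_force: 0.0
```

Request:
jog_arm(
  increments=[
    {"rx": 0,"ry": 0,"rz": 0,"x": 0,"y": -0.001,"z": 0.02,"grip": 145},
    {"rx": 0,"ry": 0,"rz": 0,"x": 0,"y": 0,"z": 0.015,"grip": 145},
    {"rx": 0,"ry": 0,"rz": 0,"x": 0,"y": 0,"z": 0.006,"grip": 145},
    {"rx": 0,"ry": 0,"rz": 0,"x": 0,"y": 0,"z": 0,"grip": 255},
    {"rx": 0,"ry": 0,"rz": 0,"x": 0,"y": 0,"z": 0,"grip": 255},
    {"rx": 0,"ry": 0,"rz": 0,"x": 0,"y": 0,"z": 0,"grip": 255},
    {"rx": 0,"ry": 0,"rz": 0,"x": 0,"y": 0,"z": 0,"grip": 255},
  ],
)

```text
time_s: 18.9
ee_pos: [564.0, 30.5, 38.1]
orientation: [3.141, 0.005, 1.567]
contact_force: [-6.6, -0.5, 5.5]
finger_gap: 12.3
grip_force: 30.0
```

Request:
jog_arm(
  increments=[
    {"rx": 0,"ry": 0,"rz": 0,"x": 0,"y": -0.007,"z": 0,"grip": 255},
    {"rx": 0,"ry": 0,"rz": 0,"x": 0,"y": -0.01,"z": 0,"grip": 255},
    {"rx": 0,"ry": 0,"rz": 0,"x": 0,"y": -0.01,"z": 0,"grip": 255},
    {"rx": 0,"ry": 0,"rz": 0,"x": 0,"y": -0.01,"z": 0,"grip": 255},
    {"rx": 0,"ry": 0,"rz": 0,"x": 0,"y": -0.009,"z": 0,"grip": 255},
    {"rx": 0,"ry": 0,"rz": 0,"x": 0,"y": -0.006,"z": 0,"grip": 255},
    {"rx": 0,"ry": 0,"rz": 0,"x": 0,"y": 0,"z": 0,"grip": 255},
    {"rx": 0,"ry": 0,"rz": 0,"x": 0,"y": 0,"z": 0,"grip": 255},
  ],
)

```text
time_s: 19.9
ee_pos: [514.2, 30.5, 38.1]
orientation: [3.135, 0.005, 1.567]
contact_force: [7.4, -2.2, -3.4]
finger_gap: 11.5
grip_force: 30.0
```

```bash
python3 s.py
python3 - <<'E'
from h import *
w=wcam(); t=cam('top'); s=cam('side')
cv2.imwrite('pics/fin.png',np.hstack([cv2.resize(w['image'][60:420,200:520],(356,400)),cv2.resize(s['image'][130:330,100:320],(440,400))]))
for n,d in (('w',w),('side',s),('top',t)):
    H,S,V=cv2.split(cv2.cvtColor(d['image'],cv2.COLOR_BGR2HSV)); m=((H>105)&(H<130)&(S>120)&(V>50)).astype(np.uint8)
    k,l,st,c=cv2.connectedComponentsWithStats(m)
    for i in range(1,k):
        if st[i][4]>15:
            P=np.array([dep(d,x,y) for y,x in zip(*np.where(l==i))]); print(n,st[i],np.percentile(P,3,axis=0).round(1),P.mean(0).round(1),np.percentile(P,97,axis=0).round(1))
    m=(((H<5)|(H>174))&(S>120)&(V>60))
    P=np.array([onz(d,x,y,4) for y,x in zip(*np.where(m))]); P=P[(P[:,0]>490)&(P[:,0]<530)&(P[:,1]>-60)&(P[:,1]<120)] if len(P) else P
    if len(P): print(n,'tape',len(P),P.mean(0).round(1),P.min(0).round(1),P.max(0).round(1))
E
```

```text
19.9 q [-0.028  0.552  1.876 -0.008  0.706 -0.018] [514.2  30.5  38.1]
[[ 0.004  1.     0.007]
 [ 1.    -0.004 -0.005]
 [-0.005  0.007 -1.   ]]
w [ 305  251   31   93 2431] [509.3  20.3  23.3] [514.9  37.9  57.4] [520.5  46.6  65.3]
w tape 1945 [512.4  69.1   4. ] [507.6 -24.2   4. ] [517.1 101.    4. ]
side [341 154   9  10  24] [ 602.3 -389.1   53.8] [ 609.4 -381.6   65.5] [ 617.3 -376.3   78.8]
side [332 168   7   6  16] [ 626.4 -386.2   13.2] [ 637.5 -380.1   23.2] [ 648.  -375.1   31.2]
side [340 170   9   9  27] [ 599.  -386.5   14.4] [ 608.5 -382.4   23.9] [ 620.5 -375.9   31. ]
side [283 248  11  26 138] [507.2  27.7  18.2] [511.4  42.5  41.6] [517.3  48.   65.9]
side tape 164 [512.5  34.1   4. ] [508.5 -37.8   4. ] [516.7  99.2   4. ]
top tape 17 [512.5 -31.5   4. ] [508.9 -35.7   4. ] [515.7 -26.8   4. ]
```

View pics/fin.png

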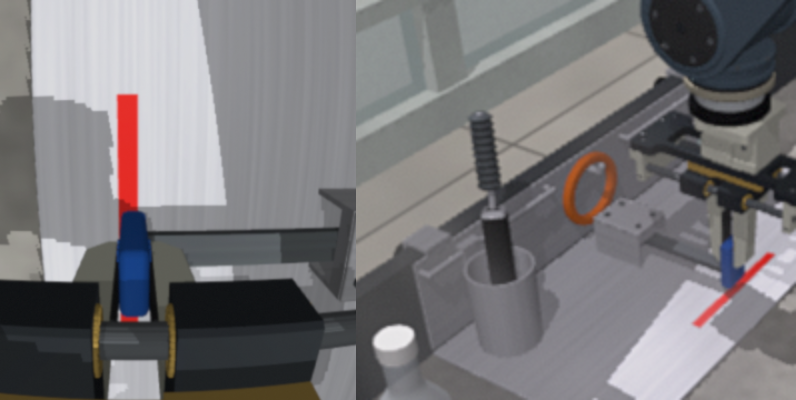

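The grip is held about 2 mm short of the tape centre (514.2 against 512.4). The brush stands in the cup and the ring is still on its peg. I'll make a small correction.

Request:
jog_arm(
  increments=[
    {"rx": 0,"ry": 0,"rz": 0,"x": 0,"y": -0.002,"z": 0,"grip": 255},
    {"rx": 0,"ry": 0,"rz": 0,"x": 0,"y": 0,"z": 0,"grip": 255},
    {"rx": 0,"ry": 0,"rz": 0,"x": 0,"y": 0,"z": 0,"grip": 255},
    {"rx": 0,"ry": 0,"rz": 0,"x": 0,"y": 0,"z": 0,"grip": 255},
  ],
)

```text
time_s: 20.65
ee_pos: [512.3, 30.5, 38.1]
orientation: [3.135, 0.005, 1.567]
contact_force: [8.8, -1.9, -3.7]
finger_gap: 12.1
grip_force: 30.0
```

```bash
python3 -c "
from cell import bot
print(bot.close_job())"
```

```text
the job is handed in; nothing more can be done
None
```

The brush stands handle-down and released in the steel cup, and the arm is holding the blue grip over the red tape (grip x ≈ 512.3 mm, tape x ≈ 512.4 mm) against the spring; the ring is still on its peg, nothing else was touched, and the job was handed in at about 21 s.

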